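# Stamp the plate in the green nest

### The arm

A 6-joint arm with a two-finger parallel gripper is mounted at the origin on a cart in front of the work surface, level with it; the furniture and walls round the work are solid. World frame = base frame: x ahead of the robot, y to its left, z up, the work surface at z = 0. Lengths are in m, angles in rad, forces in N, time in s.
With the tool pointing down it reaches from about 0.25 to 0.725 m from the base axis. Payload 4 kg.
Tool frame: the origin (TCP) lies midway between the tips of the shut fingers; the grasp point (between the pads) lies bot.pinch_z behind it (bot.pinch_z is the distance from the TCP to the grasp point, in m); z points along the fingers, y is the line along which they close (so a half turn about z gives the same grasp; the last joint's range is limited). The gripper opens to 85 mm and grips with 20 to 120 N. Pads are 22 mm wide; open, the fingers measure 114 mm over their backs; the gripper's body (76 mm by 85 mm) begins 54 mm behind the grasp point. The pads swing forward as they close: fully open they stand 13 mm farther back than shut.
Start: joints at [0, 0.241, 0.005, 1.335, 0, 1.571], TCP at [0.5, -0, 0.231] pointing down, gripper open.
Joint ranges: [-2.72, 2.72], [-1.05, 1.87], [-1.09, 1.28], [-1.99, 2.15], [-1.42, 1.44], [-3.14, 3.14]. Speed limits (rad/s): [2.79, 2.79, 3.14, 3.14, 3.14, 3.14].

### API

Orientations are given as a unit quaternion [x, y, z, w].
In Python, from workcell import bot, cams, get_obs gives the robot as it stands (bot), with the cameras (cams) and the readings as plain functions.
- The arm moves only by the tool shift_gripper, called in YAML: its name, and indented under it one key for each argument. Schema: {"type":"object","properties":{"plan":{"type":"array","items":{"type":"array","prefixItems":[{"type":"array","items":{"type":"number"},"minItems":3,"maxItems":3},{"type":"array","items":{"type":"number"},"minItems":3,"maxItems":3},{"type":"number"}],"minItems":3,"maxItems":3},"minItems":1,"maxItems":10},"only":{"type":"string"},"quiet":{"type":"boolean"},"lines":{"type":"string"}},"required":["plan"],"additionalProperties":false}. plan is a list of rows, 1 to 10 of them, each written [[rx, ry, rz], [dx, dy, dz], opening]: a rotation vector rx, ry, rz in a scale on which 1.0 is pi rad, then dx, dy, dz in parts of the range, where 1.0 means 0.25 m, then the finger opening in m; each row is the pose to reach, as a shift and turn from the pose commanded when the call began, along the tool's axes at that moment; what a row does not reach only later rows make up. A row lasts 1/8 s, in which the tool goes at most 0.0625 m and 0.188 rad, less where a joint would pass 70% of its speed; a pose out of reach is approached as far as the arm can. The fingers move at their own pace and stop on an object; the grip force is fixed at half the most. Time passes only in rows, so rows that do not move let the fingers close. The tool returns the time, the measured TCP pose, the force, the opening and the grip force at its end. only (a regular expression) keeps the lines of the reply that match it, lines (a string "A,B") keeps lines A to B, and quiet returns only ok. Input that does not fit is refused with a message, and nothing moves.
- get_obs(): the state, without advancing time (a new reading comes with each control period).
- cams.camera(name): name is "scene" or "side" or "wrist"; returns the picture (420x560x3 uint8, red, green, blue); there is no depth.
- cams.calibration(name): a dict with "mtx" (3x3 intrinsics, pixels), "R" (3x3) and "t" (3): a world point X has camera coordinates R X + t. Camera axes: x right, y down, z forward; pixel columns grow to the right and rows downward; lengths in m; the calibration is good to about 2 mm. A picture is of the moment at which its call begins: read the wrist's pose just before it. calibration takes no time and is no camera call; for the wrist camera it gives the pose at the moment of the call.
- bot.job_done(): hands the job in; it is judged then, once.
The state is a dict: "clock": time; "joint_pos": joint angles; "joint_vel": joint speeds; "tau": joint torques, N m; "eef_pos": TCP position; "tool_rot": TCP orientation; "ft_force": force on the tool from outside, world axes, zero at the start; "ft_torque": the same for the moment, N m; "grip_width": finger opening in m; "grasp_force": force on a finger pad.
Only numpy, scipy, OpenCV 4.12 (cv2) and the standard library are available. Lean on these libraries where they do the work, as an engineer would, in place of code of your own. Each camera call takes 0.05 s, during which the arm holds its last target. There are 200 camera calls.

### The job

Take the spring-loaded hand stamp, press it down squarely on the white spot of the steel plate in the green nest until its spring has clearly given, hold it there for a moment, lift it straight off without sliding it over the plate, and stand it upright on its black rubber pad again. Leave the plate in the green nest lying in place, and leave the plate in the red nest alone.

Things in the scene. Friction and masses are not known exactly. Their poses are not given: they have to be found in the camera images.
- stamp: Upright hand stamp, 116 mm tall, 0.25 kg. Origin: centre of the brass die's face with the spring relaxed; z up. Die 34 mm diameter, sticking out 12 mm; round steel sleeve 42 mm diameter with yellow band, z 12 to 46 mm; narrow neck; dark square grip 26 x 26 mm (faces square to x and y), z 52 to 114 mm. Grip it there from above, across either pair of faces.
- stamp_die (a joint): How far the stamp's spring-loaded die is pushed up into the sleeve, m: 0 relaxed, 0.008 at the stop. It starts to give at about 5 N and reaches the stop at about 11 N (800 N/m). Pushed in by 3 mm or more (about 7 N) it has made its mark.
- stamp_face (a point): Centre of the stamp's die face (underside); moves with the die.
- green_plate: Loose steel plate 58 x 62 x 6 mm lying in the green nest between low pins (3 mm radius, standing 4 mm above the nest's top; the plate's top is 2 mm above the pins). Origin at the centre of its underside, 12 mm above the bench.
- green_spot (a point): Centre of the white painted spot, 38 mm diameter, on the top of the plate in the green nest; 18 mm above the bench.
- red_plate: Identical loose steel plate with the same white spot, in the red nest: to be left alone. The nests are fixed painted blocks 96 x 96 x 12 mm; which one is left or right varies.
- pad: Fixed round black rubber pad, 80 mm diameter, 6 mm thick, on which the stamp stands at the start and at the end. Origin at the centre of its underside; its top is at z = 6 mm.

How it is judged:
By the outcome, as a careful person would: the job done as asked, in the order asked, and still so for the second after the job is handed in, with the robot touching nothing.
It also fails if it takes over 48 s, if anything falls off the work surface, if the arm or the gripper's body presses on something with over 40 N, if the wrist force passes 120 N, or if a joint passes its speed limit or range.

## Working session

There is one attempt and no reset: what is moved stays moved. The work goes in short steps, Python scripts to look and compute and a tool call to move; the robot and the scene stay as the last step left them, time stands still between calls to the robot, and variables do not carry over. Pictures are saved under pics/ and viewed, at most 10 in all, crops included, and the job is handed in when it is done.

```bash
mkdir -p pics; ls; python3 - <<'E'
from workcell import bot, cams, get_obs
import cv2
o=get_obs(); print(o['clock'],o['eef_pos'],o['tool_rot'],o['grip_width'],bot.pinch_z)
for n in ['scene','wrist']:
    c=cams.calibration(n); print(n,c)
    cv2.imwrite(f'pics/{n}0.png',cams.camera(n)[:,:,::-1])
E
```

```text
pics
workcell.py
0.0 [ 4.99379498e-01 -1.34059233e-05  2.30393880e-01] [ 0.70711776  0.70709502 -0.00074912 -0.0007405 ] 0.085147632578404 0.0187
scene {'mtx': array([[524.26416621,   0.        , 274.51085632],
       [  0.        , 524.26416621, 206.1583598 ],
       [  0.        ,   0.        ,   1.        ]]), 'R': array([[ 0.75078133, -0.66048625, -0.00923591],
       [-0.41661361, -0.46262584, -0.78256657],
       [ 0.51260169,  0.59138418, -0.62249841]]), 't': array([-0.36264128,  0.30052079,  0.59922091])}
wrist {'mtx': array([[362.4759999 ,   0.        , 269.9958066 ],
       [  0.        , 362.4759999 , 212.04365081],
       [  0.        ,   0.        ,   1.        ]]), 'R': array([[ 9.99997572e-01, -8.82431035e-04, -2.01918906e-03],
       [-3.30691199e-04, -9.66036410e-01,  2.58405775e-01],
       [-2.17863542e-03, -2.58404480e-01, -9.66034357e-01]]), 't': array([-0.49925477, -0.03291373,  0.37903765])}
```

View pics/scene0.png

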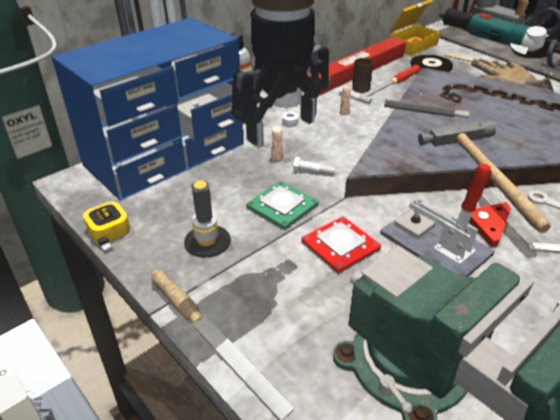

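View pics/wrist0.png

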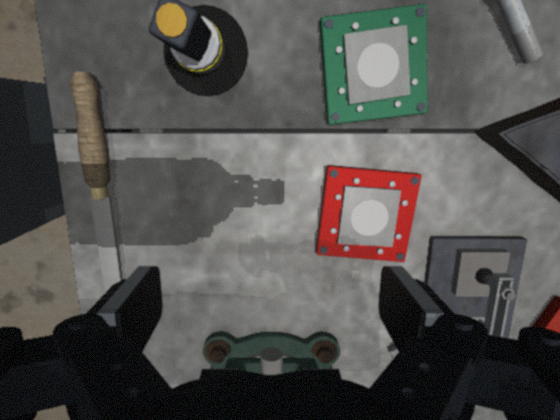

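The scene picture shows the stamp on its pad at left and the green nest behind the red one. In the wrist picture the stamp cap is near (172,18), the pad near (205,50), the green spot near (378,65) and the red spot near (370,217). I'll enlarge the wrist crop.

```bash
cat > h.py <<'E'
from workcell import bot, cams, get_obs
import cv2, numpy as np
def ray(c,u,v,z):
    d=np.linalg.inv(c['mtx'])@[u,v,1]; d=c['R'].T@d; o=-c['R'].T@c['t']
    return o+d*(z-o[2])/d[2]
def proj(c,X):
    p=c['mtx']@(c['R']@np.array(X)+c['t']); return p[:2]/p[2]
E
python3 - <<'E'
from h import *
im=cv2.imread('pics/wrist0.png')
cv2.imwrite('pics/w0crop.png',cv2.resize(im[0:135,140:440],None,fx=2.66,fy=2.66,interpolation=cv2.INTER_CUBIC))
c=cams.calibration('wrist'); s=cams.calibration('scene')
for n,u,v,z in [('cap',172,18,.122),('pad',206,50,.006),('spot',378,65,.018),('red',370,217,.018)]: print(n,ray(c,u,v,z))
for n,u,v,z in [('cap',201,184,.122),('pad',207,241,.006),('spot',283,201,.018),('red',342,240,.018)]: print(n,ray(s,u,v,z))
E
```

```text
cap [0.4380338  0.12476837 0.122     ]
pad [0.43942555 0.12475618 0.006     ]
spot [0.598412   0.10994045 0.018     ]
red [ 0.60126756 -0.03471467  0.018     ]
cap [0.43916989 0.12274032 0.122     ]
pad [0.43559584 0.11941164 0.006     ]
spot [0.59499044 0.10363238 0.018     ]
red [ 0.59720214 -0.04010687  0.018     ]
```

View pics/w0crop.png

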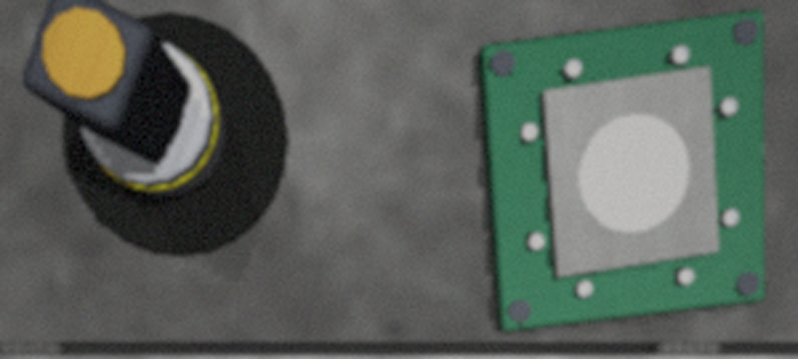

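The crop shows the grip's top face with its edges turned about -28° about world z, the yellow cap at crop (84,53), and the white spot at crop (634,173), which is pixel (378,65). Both cameras agree to within about 5 mm. I'll move above the stamp, turned to match the grip.

The rows are not in the units I measure in: shifts go in shares of 0.25 m and turns go in shares of pi rad. I convert before sending: 0.122 m / 0.25 = 0.488, -0.061 m / 0.25 = -0.244, 0.489 rad / 3.1416 = 0.1557.

shift_gripper:
  plan:
    - [[0, 0, 0.0509], [0.16, -0.08, 0.04], 0.085]
    - [[0, 0, 0.1019], [0.32, -0.16, 0.1], 0.085]
    - [[0, 0, 0.1557], [0.488, -0.244, 0.16], 0.085]
    - [[0, 0, 0.1557], [0.488, -0.244, 0.16], 0.085]
    - [[0, 0, 0.1557], [0.488, -0.244, 0.16], 0.085]

```text
clock: 0.72
eef_pos: [0.4391, 0.1219, 0.1913]
tool_rot: [0.857, 0.516, -0.0, 0.0]
ft_force: [-0.3, 0.3, 0.9]
grip_width: 0.085
grasp_force: 0.0
```

```bash
python3 - <<'E'
from h import *
print(get_obs()['eef_pos'],get_obs()['tool_rot'])
c=cams.calibration('wrist')
im=cams.camera('wrist')[:,:,::-1].copy(); np.save('c1.npy',c,allow_pickle=True)
cv2.imwrite('pics/w1.png',im)
print([proj(c,p) for p in [(.438,.1237,.122),(.438,.124,.006),(.598,.108,.018)]])
E
```

```text
[0.43914443 0.12190207 0.19134148] [ 8.56812409e-01  5.15628196e-01 -7.55150316e-05  2.31584795e-04]
[array([266.78919224, 224.51754819]), array([267.6763736 , 187.48916592]), array([443.32439543, 119.43061488])]
```

View pics/w1.png

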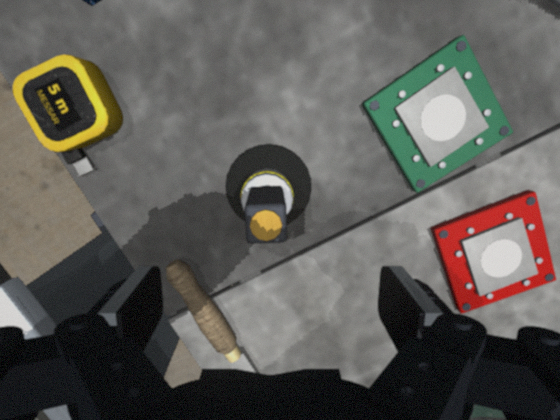

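The cap is at (265,225), the pad centre at about (269,186) and the green spot at (444,118), close to the predictions. The grip's faces look nearly square to the fingers. I'll check with a crop.

```bash
python3 - <<'E'
from h import *
c=np.load('c1.npy',allow_pickle=True).item()
im=cv2.imread('pics/w1.png')
cv2.imwrite('pics/w1crop.png',cv2.resize(im[140:250,210:330],None,fx=5,fy=5,interpolation=cv2.INTER_CUBIC))
# spot / pad centroids
g=im.min(2)[85:150,410:480]; n,l,s,ce=cv2.connectedComponentsWithStats((g>175).astype('uint8')); k=1+s[1:,4].argmax(); u,v=ce[k]+[410,85]; print('spot',u,v,s[k],ray(c,u,v,.018))
E
```

```text
spot 436.16478818499803 115.1566265060241 [   0    0   57   60 2573] [0.59392104 0.11412256 0.018     ]
```

View pics/w1crop.png

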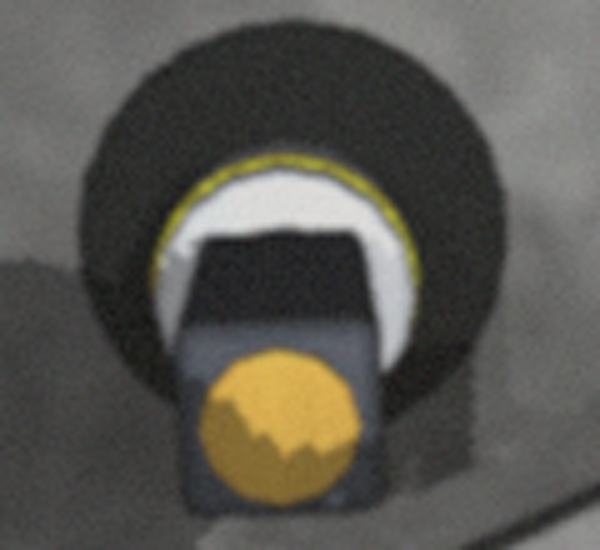

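The grip is aligned to about 1°, with the cap at (266,225.4) and the pad centre at (268.6,185.4), so the stamp axis is near (0.4377, 0.1235). Next I'll descend and close.

Scaled: 0.119 m / 0.25 = 0.476, -0.002 m / 0.25 = -0.008.

shift_gripper:
  plan:
    - [[0, 0, 0], [0.004, -0.008, 0.12], 0.085]
    - [[0, 0, 0], [0.004, -0.008, 0.24], 0.085]
    - [[0, 0, 0], [0.004, -0.008, 0.36], 0.085]
    - [[0, 0, 0], [0.004, -0.008, 0.476], 0.085]
    - [[0, 0, 0], [0.004, -0.008, 0.476], 0.085]
    - [[0, 0, 0], [0.004, -0.008, 0.476], 0.085]

```text
clock: 1.52
eef_pos: [0.439, 0.1234, 0.0733]
tool_rot: [0.858, 0.514, 0.001, 0.0]
ft_force: [0.0, -0.6, -0.5]
grip_width: 0.0851
grasp_force: 0.0
```

shift_gripper:
  plan:
    - [[0, 0, 0], [0, 0, 0], 0.02]
    - [[0, 0, 0], [0, 0, 0], 0.02]
    - [[0, 0, 0], [0, 0, 0], 0.02]
    - [[0, 0, 0], [0, 0, 0], 0.02]
    - [[0, 0, 0], [0, 0, 0], 0.02]
    - [[0, 0, 0], [0, 0, 0], 0.02]
    - [[0, 0, 0], [0, 0, 0], 0.02]
    - [[0, 0, 0], [0, 0, 0], 0.02]

```text
clock: 2.52
eef_pos: [0.438, 0.124, 0.0724]
tool_rot: [0.857, 0.515, 0.0, -0.0]
ft_force: [-0.7, 1.2, 3.7]
grip_width: 0.026
grasp_force: 61.2
```

Gripped at 26 mm, as expected. I'll lift straight up and move so the wrist camera stands over the green spot.

Scaled: 0.142 m / 0.25 = 0.568, -0.08 m / 0.25 = -0.32.

shift_gripper:
  plan:
    - [[0, 0, 0], [0, 0, -0.08], 0.02]
    - [[0, 0, 0], [0, 0, -0.2], 0.02]
    - [[0, 0, 0], [0, 0, -0.32], 0.02]
    - [[0, 0, 0], [-0.008, 0.14, -0.32], 0.02]
    - [[0, 0, 0], [-0.016, 0.3, -0.32], 0.02]
    - [[0, 0, 0], [-0.024, 0.46, -0.32], 0.02]
    - [[0, 0, 0], [-0.032, 0.568, -0.32], 0.02]
    - [[0, 0, 0], [-0.032, 0.568, -0.32], 0.02]
    - [[0, 0, 0], [-0.032, 0.568, -0.32], 0.02]

```text
clock: 3.65
eef_pos: [0.5578, 0.0499, 0.1509]
tool_rot: [0.857, 0.515, -0.002, -0.001]
ft_force: [-0.6, 0.0, -2.6]
grip_width: 0.0255
grasp_force: 60.6
```

```bash
python3 - <<'E'
from h import *
o=get_obs(); print(o['eef_pos'],o['tool_rot'],o['ft_force'])
c=cams.calibration('wrist'); np.save('c2.npy',c,allow_pickle=True)
im=cams.camera('wrist')[:,:,::-1].copy()
cv2.imwrite('pics/w2.png',im)
print(proj(c,(.5985,.109,.018)))
E
```

```text
[0.55780064 0.04993785 0.15088124] [ 8.57292647e-01  5.14825951e-01 -1.68733998e-03 -8.42724539e-04] [-0.57911767  0.03435902 -2.63322861]
[281.54556394 107.0463724 ]
```

View pics/w2.png

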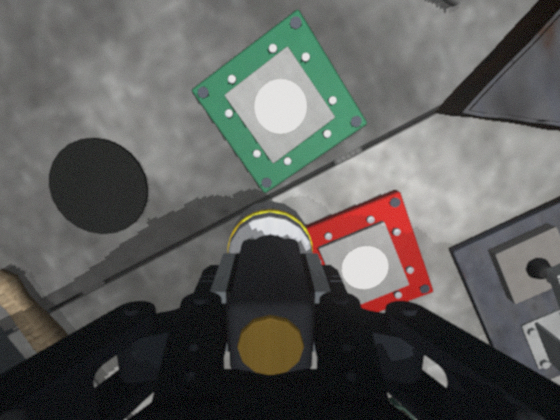

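The spot is at about (280,106), the empty pad at about (98,186), and the stamp hangs straight in the fingers. Next I'll refine both centres numerically.

```bash
python3 - <<'E'
from h import *
c=np.load('c2.npy',allow_pickle=True).item(); im=cv2.imread('pics/w2.png')
def comp(m,u,v):
    n,l,s,ce=cv2.connectedComponentsWithStats(cv2.morphologyEx(m.astype('uint8'),cv2.MORPH_OPEN,np.ones((3,3)))); k=l[v,u]
    p=max(cv2.findContours((l==k).astype('uint8'),0,1)[0],key=len); return ce[k],s[k],cv2.fitEllipse(p)
mn=im.min(2);mx=im.max(2)
for n,m,u,v,z in [('spot',mn>205,280,106,.018),('pad',mx<55,98,186,.006)]:
    ce,s,e=comp(m,u,v); print(n,ce,s,e); print(ray(c,*e[0],z), 'dia',e[1][0]/362*(( c['R']@ray(c,*e[0],z)+c['t'])[2]))
o=get_obs(); from scipy.spatial.transform import Rotation as R
M=R.from_quat(o['tool_rot']).as_matrix(); print(o['eef_pos'],M)
E
```

```text
spot [280.10786517 105.79235955] [ 255   79   52   55 2225] ((280.108154296875, 105.78553771972656), (51.18830490112305, 53.47886276245117), 4.0994744300842285)
[0.59798342 0.11027892 0.018     ] dia 0.03745847354601278
pad [ 98.22516556 185.43625828] [  50  138   98   95 7248] ((98.22818756103516, 185.43289184570312), (89.59922790527344, 101.0667495727539), 125.4522476196289)
[0.43999164 0.12483942 0.006     ] dia 0.07250903650225372
[0.55781805 0.05020897 0.15129445] [[ 4.69450917e-01  8.82953433e-01 -3.01191851e-03]
 [ 8.82957020e-01 -4.69453753e-01 -2.72506707e-04]
 [-1.65456718e-03 -2.53146607e-03 -9.99995427e-01]]
```

Spot at (0.598, 0.110) with a measured diameter of 37.5 mm, against 38 mm given. I'll move above it and hover about 10 mm over the plate to check.

Scaled: 0.072 m / 0.25 = 0.288, 0.005 m / 0.25 = 0.02.

shift_gripper:
  plan:
    - [[0, 0, 0], [0.1, 0.01, 0], 0.02]
    - [[0, 0, 0], [0.2, 0.02, 0], 0.02]
    - [[0, 0, 0], [0.288, 0.03, 0], 0.02]
    - [[0, 0, 0], [0.288, 0.03, 0.08], 0.02]
    - [[0, 0, 0], [0.288, 0.03, 0.16], 0.02]
    - [[0, 0, 0], [0.288, 0.03, 0.22], 0.02]
    - [[0, 0, 0], [0.288, 0.03, 0.22], 0.02]
    - [[0, 0, 0], [0.288, 0.03, 0.22], 0.02]
    - [[0, 0, 0], [0.288, 0.03, 0.22], 0.02]

```text
clock: 4.82
eef_pos: [0.6005, 0.1102, 0.0985]
tool_rot: [0.857, 0.515, 0.001, 0.0]
ft_force: [-0.0, 0.1, -2.0]
grip_width: 0.0253
grasp_force: 60.6
```

```bash
python3 - <<'E'
from h import *
o=get_obs(); print(o['eef_pos'],o['ft_force'])
a=cams.camera('scene')[:,:,::-1]; b=cams.camera('side')[:,:,::-1]
s=cams.calibration('side'); p=proj(s,(.598,.11,.03)); print(p, proj(cams.calibration('scene'),(.598,.11,.018)))
x,y=[int(q) for q in p]; x=min(max(x,90),470); y=min(max(y,75),345)
z=lambda i,x,y: cv2.resize(i[y-75:y+75,x-65:x+65],(390,450),interpolation=cv2.INTER_CUBIC)
cv2.imwrite('pics/h.png',np.hstack([z(a,283,185),z(b,x,y)])); print(x,y)
E
```

```text
[0.6004958  0.11016731 0.09845468] [-0.02523306  0.05073642 -2.02382897]
[283.16439506 187.75823797] [281.88976293 198.73412465]
283 187
```

View pics/h.png

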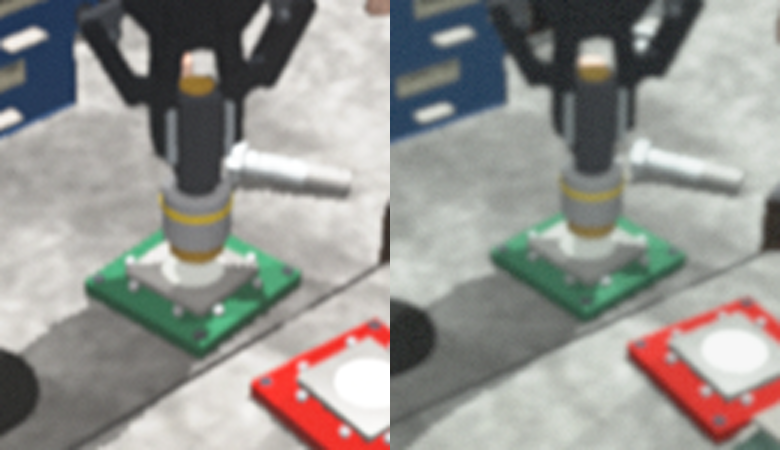

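The stamp hangs upright. The die is about 1 px (2 mm) to +x of the spot in both views, and the TCP reading (0.6005 against 0.598) agrees. I'll correct that and descend to just above contact.

Scaled: 0.009 m / 0.25 = 0.036, -0.002 m / 0.25 = -0.008.

shift_gripper:
  plan:
    - [[0, 0, 0], [-0.004, -0.008, 0], 0.02]
    - [[0, 0, 0], [-0.004, -0.008, 0.02], 0.02]
    - [[0, 0, 0], [-0.004, -0.008, 0.036], 0.02]
    - [[0, 0, 0], [-0.004, -0.008, 0.036], 0.02]
    - [[0, 0, 0], [-0.004, -0.008, 0.036], 0.02]
    - [[0, 0, 0], [-0.004, -0.008, 0.036], 0.02]

```text
clock: 5.68
eef_pos: [0.5977, 0.1102, 0.0884]
tool_rot: [0.857, 0.515, 0.0, 0.0]
ft_force: [-0.3, 0.3, -3.0]
grip_width: 0.0256
grasp_force: 60.6
```

```bash
python3 - <<'E'
from h import *
for i in range(3):
    o=get_obs(); print(o['eef_pos'],o['tool_rot'],o['ft_force']); cams.camera('side')
E
```

```text
[0.59766817 0.11019443 0.08842774] [8.57250110e-01 5.14900213e-01 1.31572100e-04 4.78505696e-05] [-0.29026146  0.34951701 -2.95958052]
[0.59765436 0.11019405 0.08844576] [8.57244280e-01 5.14909916e-01 1.44322010e-04 5.02510536e-05] [ 0.05549048 -0.40546115 -3.61784819]
[0.59765004 0.11017943 0.08842943] [8.57245638e-01 5.14907655e-01 1.41729228e-04 5.01676245e-05] [ 0.0877339   0.38189277 -2.77454481]
```

Scaled: 0.007 m / 0.25 = 0.028, 0.006 m / 0.25 = 0.024.

shift_gripper:
  plan:
    - [[0, 0, 0], [0, 0, 0.008], 0.02]
    - [[0, 0, 0], [0, 0, 0.016], 0.02]
    - [[0, 0, 0], [0, 0, 0.024], 0.02]
    - [[0, 0, 0], [0, 0, 0.028], 0.02]
    - [[0, 0, 0], [0, 0, 0.028], 0.02]
    - [[0, 0, 0], [0, 0, 0.028], 0.02]

```text
clock: 6.58
eef_pos: [0.5976, 0.1102, 0.0818]
tool_rot: [0.857, 0.515, 0.0, 0.0]
ft_force: [-2.4, 0.2, 4.9]
grip_width: 0.0252
grasp_force: 61.5
```

Contact has risen about 7.6 N. I'll go 2.5 mm further and hold.

Scaled: 0.0025 m / 0.25 = 0.01, 0.001 m / 0.25 = 0.004.

shift_gripper:
  plan:
    - [[0, 0, 0], [0, 0, 0.004], 0.02]
    - [[0, 0, 0], [0, 0, 0.01], 0.02]
    - [[0, 0, 0], [0, 0, 0.01], 0.02]
    - [[0, 0, 0], [0, 0, 0.01], 0.02]
    - [[0, 0, 0], [0, 0, 0.01], 0.02]
    - [[0, 0, 0], [0, 0, 0.01], 0.02]
    - [[0, 0, 0], [0, 0, 0.01], 0.02]
    - [[0, 0, 0], [0, 0, 0.01], 0.02]
    - [[0, 0, 0], [0, 0, 0.01], 0.02]

```text
clock: 7.7
eef_pos: [0.5976, 0.1103, 0.0795]
tool_rot: [0.857, 0.515, 0.0, 0.0]
ft_force: [-2.8, -0.9, 6.2]
grip_width: 0.0257
grasp_force: 61.7
```

The force is up about 9 N, so the die is about 5 mm in, and it has been held about 0.9 s. Now a straight lift, then a check that the plate stayed put.

Scaled: -0.07 m / 0.25 = -0.28, -0.04 m / 0.25 = -0.16.

shift_gripper:
  plan:
    - [[0, 0, 0], [0, 0, 0], 0.02]
    - [[0, 0, 0], [0, 0, -0.016], 0.02]
    - [[0, 0, 0], [0, 0, -0.036], 0.02]
    - [[0, 0, 0], [0, 0, -0.08], 0.02]
    - [[0, 0, 0], [0, 0, -0.16], 0.02]
    - [[0, 0, 0], [0, 0, -0.28], 0.02]
    - [[0, 0, 0], [0, 0, -0.28], 0.02]
    - [[0, 0, 0], [0, 0, -0.28], 0.02]

```text
clock: 8.7
eef_pos: [0.597, 0.11, 0.1477]
tool_rot: [0.857, 0.515, -0.001, -0.0]
ft_force: [-0.4, -0.2, -3.1]
grip_width: 0.0254
grasp_force: 60.8
```

Scaled: -0.146 m / 0.25 = -0.584, 0.066 m / 0.25 = 0.264.

shift_gripper:
  plan:
    - [[0, 0, 0], [-0.048, -0.112, 0], 0.02]
    - [[0, 0, 0], [-0.108, -0.26, 0], 0.02]
    - [[0, 0, 0], [-0.172, -0.408, 0], 0.02]
    - [[0, 0, 0], [-0.224, -0.528, 0], 0.02]
    - [[0, 0, 0], [-0.246, -0.584, 0], 0.02]
    - [[0, 0, 0], [-0.246, -0.584, 0.08], 0.02]
    - [[0, 0, 0], [-0.246, -0.584, 0.16], 0.02]
    - [[0, 0, 0], [-0.246, -0.584, 0.24], 0.02]
    - [[0, 0, 0], [-0.246, -0.584, 0.264], 0.02]
    - [[0, 0, 0], [-0.246, -0.584, 0.264], 0.02]

```text
clock: 9.95
eef_pos: [0.4398, 0.1244, 0.0824]
tool_rot: [0.857, 0.515, -0.001, -0.0]
ft_force: [-0.4, -0.3, -2.5]
grip_width: 0.0257
grasp_force: 60.5
```

shift_gripper:
  plan:
    - [[0, 0, 0], [0, 0, 0], 0.02]
    - [[0, 0, 0], [0, 0, 0], 0.02]

```text
clock: 10.2
eef_pos: [0.4404, 0.1246, 0.0835]
tool_rot: [0.857, 0.515, 0.001, 0.0]
ft_force: [0.1, -0.4, -2.1]
grip_width: 0.0256
grasp_force: 60.5
```

```bash
python3 - <<'E'
from h import *
a=cams.camera('scene')[:,:,::-1]
cv2.imwrite('pics/r.png',cv2.resize(a[120:290,150:400],None,fx=3,fy=3,interpolation=cv2.INTER_CUBIC))
E
```

```text
(no output)
```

View pics/r.png

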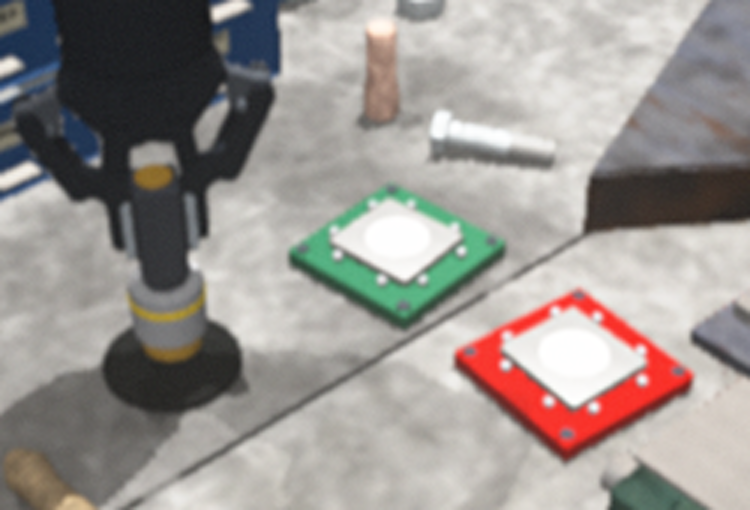

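The plates lie in place and the stamp hangs over the pad's middle: die at (172,350), pad at (172,362). Lowering to the pad.

Scaled: 0.0105 m / 0.25 = 0.042, 0.008 m / 0.25 = 0.032.

shift_gripper:
  plan:
    - [[0, 0, 0], [0, 0, 0.016], 0.02]
    - [[0, 0, 0], [0, 0, 0.032], 0.02]
    - [[0, 0, 0], [0, 0, 0.042], 0.02]
    - [[0, 0, 0], [0, 0, 0.042], 0.02]
    - [[0, 0, 0], [0, 0, 0.042], 0.02]
    - [[0, 0, 0], [0, 0, 0.042], 0.02]

```text
clock: 11.0
eef_pos: [0.4395, 0.1245, 0.0725]
tool_rot: [0.857, 0.515, -0.0, -0.0]
ft_force: [-3.1, 0.2, 2.9]
grip_width: 0.0255
grasp_force: 61.3
```

Now it's seated with about 5 N of load. Opening.

shift_gripper:
  plan:
    - [[0, 0, 0], [0, 0, 0], 0.03]
    - [[0, 0, 0], [0, 0, 0], 0.04]
    - [[0, 0, 0], [0, 0, 0], 0.06]
    - [[0, 0, 0], [0, 0, 0], 0.085]
    - [[0, 0, 0], [0, 0, 0], 0.085]
    - [[0, 0, 0], [0, 0, 0], 0.085]
    - [[0, 0, 0], [0, 0, 0], 0.085]
    - [[0, 0, 0], [0, 0, 0], 0.085]

```text
clock: 12.0
eef_pos: [0.4397, 0.1245, 0.0723]
tool_rot: [0.857, 0.515, 0.0, -0.0]
ft_force: [0.9, 0.2, -0.4]
grip_width: 0.0847
grasp_force: 0.0
```

shift_gripper:
  plan:
    - [[0, 0, 0], [0, 0, -0.08], 0.085]
    - [[0, 0, 0], [0, 0, -0.2], 0.085]
    - [[0, 0, 0], [0, 0, -0.36], 0.085]
    - [[0, 0, 0], [0, 0, -0.52], 0.085]
    - [[0, 0, 0], [0, 0, -0.52], 0.085]
    - [[0, 0, 0], [0, 0, -0.52], 0.085]
    - [[0, 0, 0], [0, 0, -0.52], 0.085]

```text
clock: 12.88
eef_pos: [0.4387, 0.1241, 0.2008]
tool_rot: [0.857, 0.515, -0.001, -0.0]
ft_force: [0.1, -0.6, -0.2]
grip_width: 0.0849
grasp_force: 0.0
```

```bash
python3 - <<'E'
from h import *
a=cams.camera('scene')[:,:,::-1]
cv2.imwrite('pics/f.png',cv2.resize(a[120:290,150:400],None,fx=3,fy=3,interpolation=cv2.INTER_CUBIC))
E
```

```text
(no output)
```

View pics/f.png

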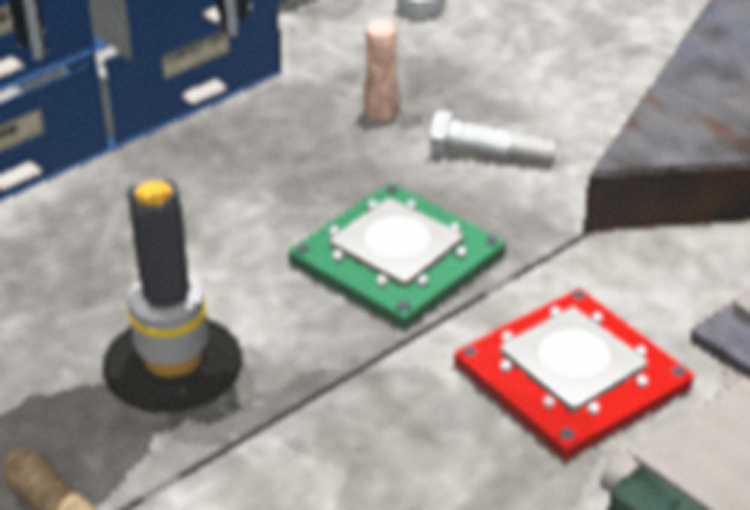

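The stamp stands upright on the pad at crop (172,362), and both plates are in place.

```bash
python3 -c "
from workcell import bot, cams, get_obs
print(bot.job_done())"
```

```text
the job is handed in; nothing more can be done
None
```

I pressed the stamp on the green plate's white spot (die about 5 mm in, held about 0.9 s), lifted it straight off and stood it upright on its pad; both plates looked in place in the final picture, and I handed the job in just after 12.9 s on the robot's clock, with no verdict returned.

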